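# Unpin the tile clamp and swing its bar open

## Robot

A 6-joint arm with a two-finger parallel gripper is mounted at the origin on a cart in front of the work surface, level with it; the furniture and walls round the work are solid. World frame = base frame: x ahead of the robot, y to its left, z up, the work surface at z = 0. Lengths are in m, angles in rad, forces in N, time in s.
With the tool pointing down it reaches from about 0.35 to 0.975 m from the base axis. Payload 4.9 kg.
Tool frame: the origin (TCP) lies midway between the tips of the shut fingers; the grasp point (between the pads) lies 19 mm behind it; z points along the fingers, x is the direction in which the jaws open and shut, and the axes are right-handed (so a half turn about z gives the same grasp; the last joint's range is limited). The gripper opens to 85 mm and grips with 20 to 120 N. Pads are 22 mm wide; open, the fingers measure 114 mm over their backs; the gripper's body (76 mm by 85 mm) begins 54 mm behind the grasp point. The pads swing forward as they close: fully open they stand 13 mm farther back than shut.
Start: joints at [1.079, 0.053, 1.613, -0, 1.476, -0.119], TCP at [0.228, 0.582, 0.207] pointing down, gripper open.
Joint ranges: [-3.01, 3.01], [-1.01, 2.22], [0.06, 2.58], [-1.02, 4.17], [0.09, 2.62], [-3.14, 3.14]. Speed limits (rad/s): [2.57, 2.57, 3.14, 3.14, 3.14, 3.14].

## Interface

Orientations are given as a rotation vector (axis times angle).
In Python, from station import ctrl gives the robot as it stands.
- The arm moves only by the tool step_arm, never from a script. Its argument "increments" is text: rows parted by semicolons, each of 6 numbers parted by spaces: the shift along the tool's x, y, z as a fraction of full scale, then the turn, a rotation vector about the tool's x, y, z as a fraction of full scale. In form: x y z rx ry rz; .... A call has 1 to 12 rows; each row shifts and turns the commanded pose from where the row before left it, along the tool's axes as they then stand; what a row does not reach is not made up. Full scale, the value 1, is 0.025 m for a shift and 0.1 rad for a turn. A row lasts 1/12 s, in which the tool goes at most 41.7 mm and 7.16 degrees, less where a joint would pass 70% of its speed; a pose out of reach is approached as far as the arm can. A call with a number of a shift or a turn outside -1 to 1 is refused whole. A call with a gripper value outside its range is refused whole. "fingers" is the opening, from -1 (shut) to 1 (fully open), so that 0 is half open, set as the call begins (left out, the last holds). The fingers move at their own pace and stop on an object; "newtons" is the grip in N (left out, the last holds). Time passes only in rows, so rows that do not move let the fingers close. It gives the time, the measured TCP pose, the force and the opening at its end, in the units of the state.
- ctrl.get_obs(): the state, without advancing time (a new reading comes with each control period).
- ctrl.get_image(name): name is "scene" or "top" or "wrist"; returns a dict with "pixels" (480x640x3 uint8, red, green, blue), "intrinsics" (3x3 intrinsics, pixels), "eye" and "orientation" of the camera in the world. Camera axes: x right, y down, z forward; pixel columns grow to the right and rows downward; lengths in m; the calibration is good to about 2 mm. A picture is of the moment at which its call begins. There is no depth.
- ctrl.finish_job(): hands the job in, once; it reports no verdict.
The state is a dict: "t": time; "q": joint angles; "dq": joint speeds; "effort": joint torques, N m; "tool_pos": TCP position; "tool_rot": TCP orientation; "contact_force": force on the tool from outside, world axes, zero at the start; "wrist_torque": the same for the moment, N m; "opening": finger opening in m.
Only numpy, scipy, OpenCV 4.12 (cv2) and the standard library are available. Lean on these libraries where they do the work, as an engineer would, in place of code of your own. Each camera call takes 0.05 s, during which the arm holds its last target.

## Task

Open the test-tile clamp so that the tile can be taken out: draw the red-handled locking pin out of the blue ears and park it in the yellow notch on the clamp's side, lying fully down in the notch with its collar just in front of it. Then swing the clamp bar up by its black handle and over past upright until it leans on its stop and stays open alone. Leave the tile in the clamp and do not disturb the vase, the cup or the green kidney nearby.

Things in the scene. Friction and masses are not known exactly. Their poses are not given: they have to be found in the camera images.
- jig: tile clamp fixed to the bench, base plate 110 (x) x 222 (y) x 14 mm. Origin on the bench; plate spans x -55..55, y -117..105 mm. x points away from the robot, z up. At y -35 two blue ears (26 mm wide in y, x -21..-11 and 11..21, top z 66) with a 12 mm bore along x at z 50; at y 75 the bar's hinge (cheeks up to z 77); at y -95 the yellow parking notch
- bore_mouth (a point): centre of the bore at the front face of the front ear (clamp frame -21, -35, 50 mm); the pin is drawn out along the clamp's -x, 62 mm or a little more until its tip is clear of the front ear
- notch_seat (a point): on the axis a seated pin has, at the notch's front face (clamp frame -44, -95, 50 mm). U slot along the clamp's x, open above, 14 mm wide, flared to about 24 mm at its top (z 64), floor z 45; two saddle plates 10 mm thick, front faces at x -44 and -12. The shank is laid in from above, collar in front (-x side) of the front face. Axes as the clamp's
- pin_grip (a point): centre of the pin's red handle tab, on the pin's axis: tab 28 mm along the pin (x), 12 mm thick (y), from 12 mm above to 18 mm below the axis. The pin is loose, about 80 g. Axes are the pin's: x along the shank from handle to tip. At the start the pin is in the bore, parallel to the clamp's x, tab upright
- pin_shoulder (a point): on the pin's axis at the collar's face, 37 mm along +x from pin_grip: here the shank begins, steel, 10 mm diameter, 64 mm long (tip at +64 mm); the collar (20 mm diameter, 5 mm thick) lies on the -x side. At the start it is about 1.5 mm in front of the front ear
- bar (a joint): angle of the steel clamp bar: 0 = closed, lying across the tile (locked by the pin); grows as it swings up and over towards the clamp's +y; about 1.5 rad is the balance point, 2.0 rad is the stop. It moves freely under its weight (220 g) with light damping, falls shut below the balance point and open beyond it
- bar_hinge (a point): on the bar's hinge axis (parallel to the clamp's x; clamp frame 0, 75, 50 mm)
- bar_grip (a point): middle of the bar's black handle: a round rod 12 mm thick, 38 mm long (16 mm end cap), parallel to the clamp's x, sticking out from the far (+x) side of the bar's free end. Bar closed: 128 mm to -y of the hinge axis and 34 mm above it; it moves on a circle of radius 132 mm about that axis. Bar open: about 155 mm above the bench; the underside of a wall shelf hangs 540 mm above the bench just behind the clamp
- tile: green-glazed terracotta test tile 78x56x10 mm lying in the bed of the clamp under the bar; origin at the centre of its underside
- vase: small bare terracotta-pink vase, 68 mm wide, 72 mm high, bystander; origin at the centre of its underside
- cup: brown-red cup with a handle, 64x80x60 mm, bystander; origin at the centre of its underside
- kidney: flat green kidney-shaped rubber scraper, 59x93x9 mm, bystander; origin at the centre of its underside
There are look-alikes about, which are no part of the job. There is more than one size of the tile; the job needs the larger.

How it is judged:
On the way, in this order (a step that is already met when the one before it is completed fails the run):
1. the pin lies in the parking notch while the bar is still closed (x of pin_shoulder in the frame of notch_seat between -0.016 and 0.003 m and y of pin_shoulder in the frame of notch_seat between -0.006 and 0.006 m and z of pin_shoulder in the frame of notch_seat between -0.004 and 0.004 m and angle between the x axis of pin_shoulder and the x axis of jig, either way round below 0.15 rad and value of joint bar below 0.3 rad), for 0.2 s.
2. the bar has been swung past upright onto its stop (value of joint bar above 1.85 rad), for 0.2 s.
At the end, for the whole second after the job is handed in: Pin in the yellow notch: collar face within 6 mm sideways and 4 mm in height of the seat axis and at most 16 mm in front of the front face, shank within 0.15 rad of the slot; bar at rest above 1.85 rad; tile at rest within 15 mm of where it lay (x of pin_shoulder in the frame of notch_seat between -0.016 and 0.003 m and y of pin_shoulder in the frame of notch_seat between -0.006 and 0.006 m and z of pin_shoulder in the frame of notch_seat between -0.004 and 0.004 m and angle between the x axis of pin_shoulder and the x axis of jig, either way round below 0.15 rad and value of joint bar above 1.85 rad and velocity of joint bar between -0.1 and 0.1 rad/s and linear speed of tile below 0.02 m/s and distance of tile from where it was at the start of the episode below 0.015 m); the robot touches nothing.
It fails at once if the vase is pushed more than 30 mm or tipped (distance of vase from where it was at the start of the episode above 0.03 m or angle between vase's own z axis and vertical above 0.4 rad).
It fails at once if the cup is pushed more than 30 mm or tipped (distance of cup from where it was at the start of the episode above 0.03 m or angle between cup's own z axis and vertical above 0.4 rad).
It fails at once if the kidney is pushed more than 30 mm (distance of kidney from where it was at the start of the episode above 0.03 m).
It fails at once if the tile is knocked more than 15 mm from its bed (distance of tile from where it was at the start of the episode above 0.015 m).
It also fails if it takes over 58 s, if anything falls off the work surface, if the arm or the gripper's body presses on something with over 40 N, if the wrist force passes 120 N, or if a joint passes its speed limit or range.

## Working session

There is one attempt and no reset: what is moved stays moved. The work goes in short steps, Python scripts to look and compute and a tool call to move; the robot and the scene stay as the last step left them, time stands still between calls to the robot, and variables do not carry over. Pictures are saved under pics/ and viewed, and the job is handed in when it is done.

Besides the shell and the picture viewer there is one more tool, called after "Emit:" as name(argument=value, ...), one argument or row to a line, values as JSON. step_arm: Moves the arm, as the interface text tells. Shift numbers are shares of 0.025 m and turn numbers shares of 0.1 rad, none past 1 either way. Its arguments: {"type":"object","properties":{"increments":{"type":"string"},"fingers":{"type":"number"},"newtons":{"type":"number"}},"required":["increments"]}

```bash
mkdir -p pics; ls; python3 - <<'E'
from station import ctrl
import cv2,numpy as np
o=ctrl.get_obs();print(o)
for n in ["scene","top","wrist"]:
    im=ctrl.get_image(n);cv2.imwrite(f"pics/{n}0.png",im["pixels"][:,:,::-1]);print(n,im["intrinsics"].tolist(),im["eye"],np.array(im["orientation"]).tolist())
E
```

```text
pics
{'t': 0.0, 'q': array([ 1.07894285e+00,  5.33843670e-02,  1.61429816e+00, -2.76234028e-05,
        1.47599989e+00, -1.19006159e-01]), 'dq': array([-0.00070575,  0.00012286, -0.00010568,  0.0003754 ,  0.00109637,
        0.00042323]), 'effort': array([-7.13209429e-04, -3.93686378e+01, -3.70172954e+01, -1.87835817e-04,
        7.12881127e-03, -3.56204896e-05]), 'tool_pos': array([0.22735669, 0.58145296, 0.20524353]), 'tool_rot': array([ 2.59386549,  1.77066163, -0.00289085]), 'contact_force': array([ 1.04510025, -0.20208906, -0.45053835]), 'wrist_torque': array([-0.06014361, -0.00354384, -0.05610224]), 'opening': 0.08532101886550462}
scene [[538.2153685433901, 0.0, 316.6155847212262], [0.0, 538.2153685433901, 233.4906806207899], [0.0, 0.0, 1.0]] [ 0.08888268 -0.95344332  0.56908941] [-1.975587733628109, 0.464595378750907, -0.30945226321588226]
top [[506.280521077142, 0.0, 325.1266016025716], [0.0, 506.280521077142, 236.15950418315265], [0.0, 0.0, 1.0]] [ 0.34156482 -0.08482038  1.21505006] [-2.1645261670787277, 2.1300858846388433, -0.17384953491933341]
wrist [[345.67716361856765, 0.0, 318.03328909557035], [0.0, 345.67716361856765, 242.27270071323125], [0.0, 0.0, 1.0]] [0.15683116 0.60919894 0.37275341] [2.3791657254247327, 1.626318754477207, 0.24290345616488832]
```

View pics/scene0.png

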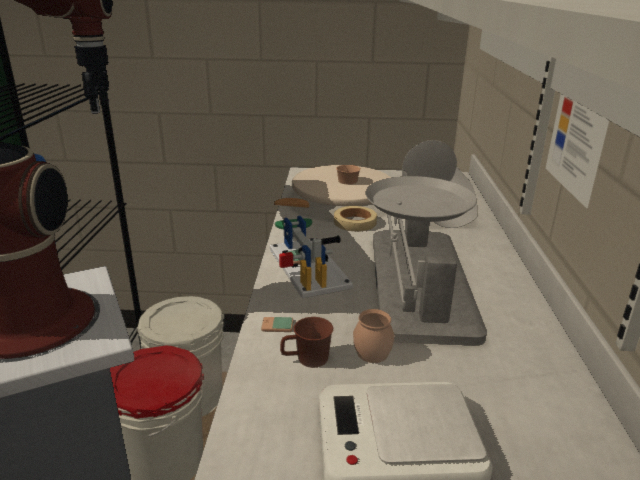

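View pics/top0.png

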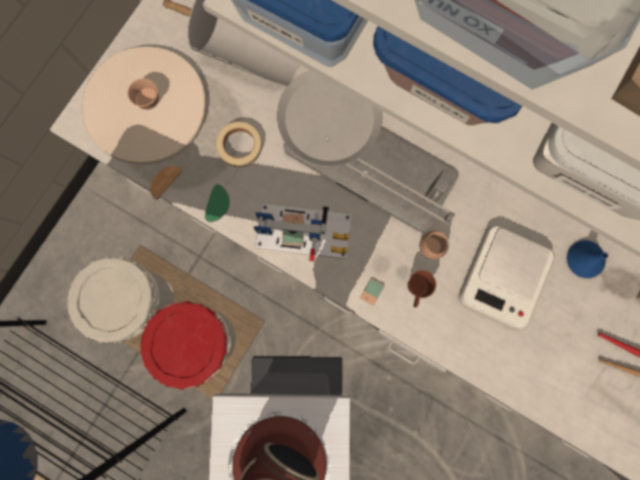

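View pics/wrist0.png

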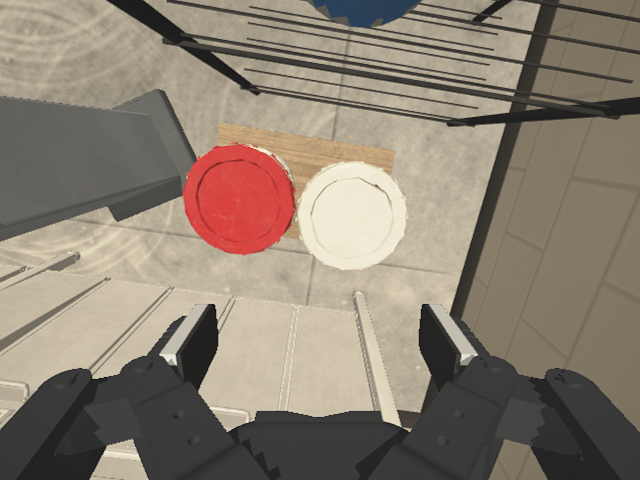

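The scene camera shows the clamp around pixel (310,265), with the vase at (374,335) and the cup at (313,342). In the top view the clamp is around (303,230), almost aligned with the image axes. I'll zoom in.

```bash
python3 - <<'E'
import cv2
s=cv2.imread("pics/scene0.png");t=cv2.imread("pics/top0.png")
cv2.imwrite("pics/s0z.png",cv2.resize(s[190:310,250:370],None,fx=5,fy=5,interpolation=cv2.INTER_CUBIC))
cv2.imwrite("pics/t0z.png",cv2.resize(t[190:270,240:370],None,fx=6,fy=6,interpolation=cv2.INTER_CUBIC))
E
```

```text
(no output)
```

View pics/s0z.png

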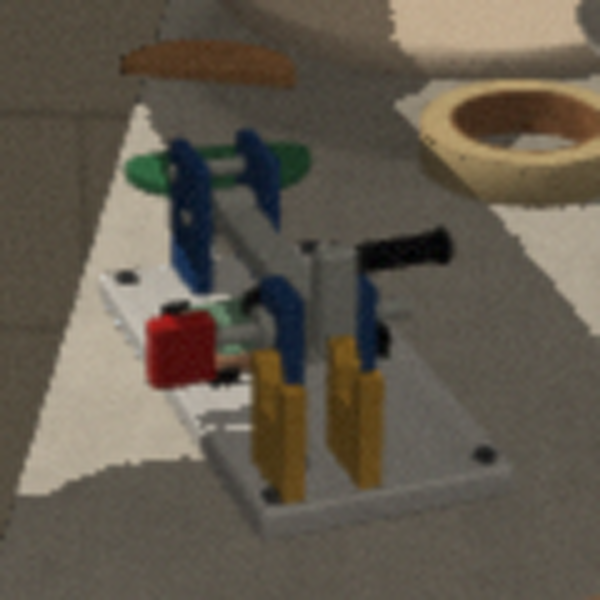

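View pics/t0z.png

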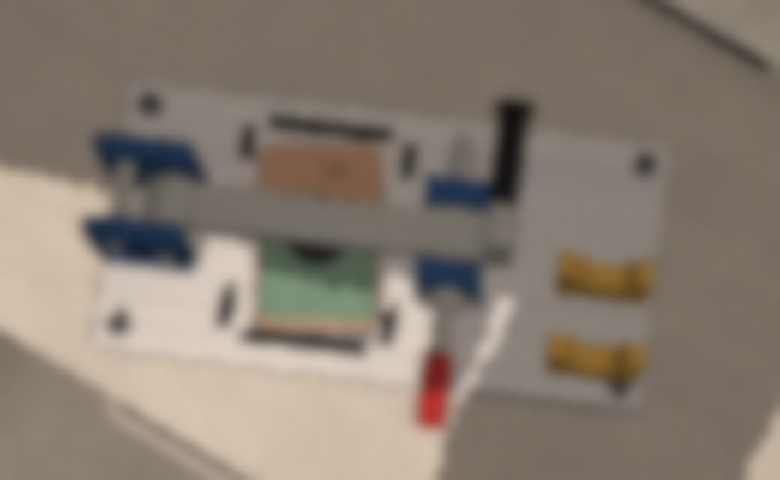

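```bash
cat > h.py <<'E'
from station import ctrl
import cv2,numpy as np
from scipy.spatial.transform import Rotation as R
def shot(n,name=None):
    im=ctrl.get_image(n)
    if name: cv2.imwrite(f"pics/{name}.png",im["pixels"][:,:,::-1])
    np.savez(f"pics/{name}.npz",K=im["intrinsics"],e=im["eye"],o=im["orientation"])
    return im
def cam(name):
    d=np.load(f"pics/{name}.npz");return d["K"],d["e"],R.from_rotvec(d["o"]).as_matrix()
def ray(c,uv):
    K,e,M=c;d=M@np.linalg.inv(K)@np.array([*uv,1.]);return e,d/np.linalg.norm(d)
def plane(c,uv,z):
    e,d=ray(c,uv);return e+d*(z-e[2])/d[2]
def proj(c,p):
    K,e,M=c;q=K@(M.T@(np.asarray(p)-e));return q[:2]/q[2]
def tri(obs):
    A=np.zeros((3,3));b=np.zeros(3)
    for c,uv in obs:
        e,d=ray(c,uv);P=np.eye(3)-np.outer(d,d);A+=P;b+=P@e
    x=np.linalg.solve(A,b)
    return x,[np.linalg.norm((np.eye(3)-np.outer(*[ray(c,uv)[1]]*2))@(x-c[1])) for c,uv in obs]
E
python3 - <<'E'
from h import *
s=shot("scene","s1");t=shot("top","t1")
c=cam("t1");f=lambda x,y:(240+x/6,190+y/6)
P=[plane(c,f(*p),.014)[:2] for p in [(130,88),(97,350),(645,408),(668,145)]]
L=np.array([[55,105],[-55,105],[-55,-117],[55,-117]])/1e3
P=np.array(P);print(P.round(4))
m=P.mean(0);l=L.mean(0);H=(L-l).T@(P-m);U,S,V=np.linalg.svd(H);Rm=V.T@U.T
print(Rm,np.arctan2(Rm[1,0],Rm[0,0]),m-Rm@l,(P-m-(L-l)@Rm.T).round(4))
print(np.linalg.norm(P-np.roll(P,1,0),axis=1))
E
```

```text
[[ 0.5994  0.059 ]
 [ 0.4927  0.0685]
 [ 0.4731 -0.1499]
 [ 0.5797 -0.1582]]
[[ 0.99607756  0.08848438]
 [-0.08848438  0.99607756]] -0.08860025049960446 [ 0.53676228 -0.03919531] [[-0.0015 -0.0016]
 [ 0.0014 -0.0018]
 [ 0.0015  0.001 ]
 [-0.0015  0.0024]]
[0.21810226 0.10706823 0.21921878 0.10696291]
```

```bash
cat >> h.py <<'E'
JO=np.array([0.5368,-0.0392,0]);JY=-0.0886
def setjig(o,y):
    global JO,JY;JO=np.array(o);JY=y
def jig(p):  # mm in jig -> world
    return JO+R.from_euler('z',JY).apply(np.array(p)/1e3)
def tojig(p): return R.from_euler('z',-JY).apply(np.asarray(p)-JO)*1e3
def goal(p,yaw=None,tilt=0):
    """increments (units) from measured pose to target TCP world p, tool x along jig +y, z down"""
    o=ctrl.get_obs();T=R.from_rotvec(o["tool_rot"])
    a=JY+np.pi/2
    G=R.from_matrix(np.c_[[np.cos(a),np.sin(a),0],[np.sin(a),-np.cos(a),0],[0,0,-1]])
    print("shift in current tool",(T.inv().apply(p-o["tool_pos"])/.025).round(2),"in goal tool",(G.inv().apply(p-o["tool_pos"])/.025).round(2),"turn",((T.inv()*G).as_rotvec()/.1).round(3),"F",o["contact_force"].round(1),"open",round(o["opening"],4),"t",round(o["t"],2),"tcp jig",tojig(o["tool_pos"]).round(1))
E
python3 - <<'E'
from h import *
goal(np.array([.44,-.06,.25]))
c=cam("t1");s=cam("s1")
# shelf edge in top
for u in [(240,10),(330,50),(640,222)]: print(plane(c,u,.56))
print(s[1],s[2][:,2]); o=ctrl.get_obs()
T=R.from_rotvec(o["tool_rot"]);w=ctrl.get_image("wrist")
print(T.inv().apply(w["eye"]-o["tool_pos"]),(T.inv()*R.from_rotvec(w["orientation"])).as_matrix().round(3))
for n,h in [("scene",(390,15))]: pass
E
python3 - <<'E'
import cv2
t=cv2.imread("pics/t1.png");cv2.imwrite("pics/t1b.png",cv2.resize(t[0:240,160:640],None,fx=1.66,fy=1.66))
E
```

```text
shift in current tool [-20.81  17.27  -1.75] in goal tool [-24.82  10.74  -1.76] turn [-0.003  0.01  -2.842] F [ 0.5 -0.1  0. ] open 0.0853 t 0.25 tcp jig [-363.1  591.2  205.9]
[0.76015764 0.03341225 0.56      ]
[ 0.70278648 -0.09355666  0.56      ]
[ 0.46756605 -0.50733966  0.56      ]
[ 0.08888268 -0.95344332  0.56908941] [ 0.41282576  0.80269069 -0.43042136]
[-0.00022057 -0.07578269 -0.16736626] [[ 1.     0.001 -0.001]
 [-0.001  0.955  0.296]
 [ 0.001 -0.296  0.955]]
```

View pics/t1b.png

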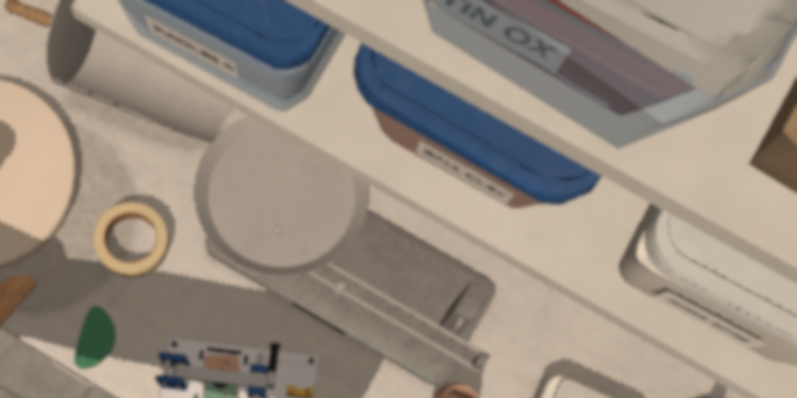

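```bash
python3 - <<'E'
from h import *
t=cam("t1");s=cam("s1")
p,r=tri([(s,(420,194)),(t,(330,116))]);print("pan",p,r,tojig(p))
for u in [(278,120),(290,145),(330,163),(360,155),(382,125)]: print(tojig(plane(t,u,p[2])).round(0))
for u in [(205,9),(640,238)]: print(plane(t,u,.56))
E
```

```text
pan [ 0.77172506 -0.10159322  0.15477719] [np.float64(0.0010147570806414295), np.float64(0.0010147570806414083)] [239.52439835 -41.36135015 154.77718724]
[217.  71. 155.]
[163.  39. 155.]
[132. -52. 155.]
[ 157. -115.  155.]
[ 230. -157.  155.]
[0.76057657 0.08239573 0.56      ]
[ 0.44611716 -0.50564252  0.56      ]
```

Emit:
step_arm(
  increments="0 0 -0.6 0 0 -0.7;0 0 -0.6 0 0 -0.7;0 0 -0.6 0 0 -0.7;0 0 0 0 0 -0.742;-0.97 0.42 0 0 0 0;-0.97 0.42 0 0 0 0;-0.97 0.42 0 0 0 0;-0.97 0.42 0 0 0 0;-0.97 0.42 0 0 0 0;-0.97 0.42 0 0 0 0;-0.97 0.42 0 0 0 0;-0.97 0.42 0 0 0 0",
  fingers=0,
  newtons=40,
)

```text
t: 1.3
tool_pos: [0.2943, 0.3802, 0.2515]
tool_rot: [2.317, 2.121, 0.0]
contact_force: [0.3, -0.4, -0.0]
opening: 0.0425
```

Emit:
step_arm(
  increments="-0.97 0.42 0 0 0 0;-0.97 0.42 0 0 0 0;-0.97 0.42 0 0 0 0;-0.97 0.42 0 0 0 0;-0.97 0.42 0 0 0 0;-0.97 0.42 0 0 0 0;-0.97 0.42 0 0 0 0;-0.97 0.42 0 0 0 0;-0.97 0.42 0 0 0 0;-0.97 0.42 0 0 0 0;-0.97 0.42 0 0 0 0;0 0 0 0 0 0",
)

```text
t: 2.3
tool_pos: [0.3864, 0.1022, 0.2515]
tool_rot: [2.322, 2.114, -0.001]
contact_force: [-1.1, -0.4, -0.1]
opening: 0.0429
```

```bash
python3 - <<'E'
from h import *
goal(np.array([.44,-.06,.25]))
shot("wrist","w1");shot("top","t2")
E
```

```text
shift in current tool [-6.26  2.74  0.07] in goal tool [-6.27  2.71  0.06] turn [ 0.008  0.016 -0.053] F [-1.1 -0.4 -0.1] open 0.0429 t 2.3 tcp jig [-162.3  127.6  251.5]
```

View pics/w1.png

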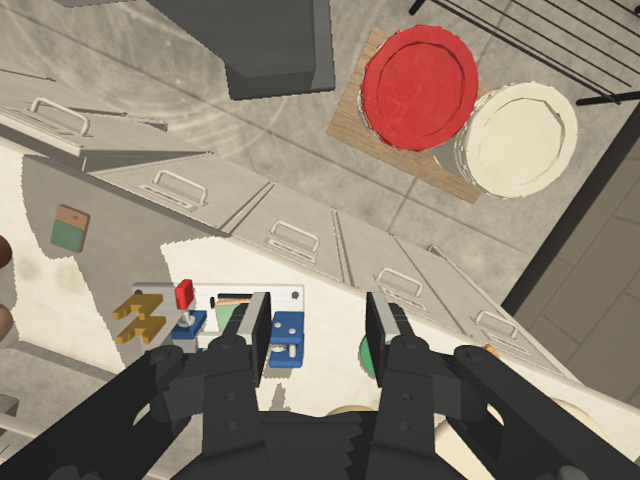

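Emit:
step_arm(
  increments="-0.9 -0.04 0.5 0 0 -0.05;-0.9 -0.04 0.5 0 0 0;-0.9 -0.04 0.5 0 0 0;-0.9 -0.04 0.5 0 0 0;-0.9 -0.04 0.5 0 0 0;-0.9 -0.04 0.5 0 0 0;-0.9 -0.04 0.5 0 0 0;-0.9 -0.04 0.5 0 0 0;0 0 0 0 0 0;0 0 0 0 0 0",
)

```text
t: 3.23
tool_pos: [0.362, -0.0726, 0.1508]
tool_rot: [-2.312, -2.124, 0.0]
contact_force: [0.2, 0.4, -0.1]
opening: 0.0426
```

```bash
python3 - <<'E'
from h import *
goal(jig([-59.5,-35,31]))
shot("wrist","w2");shot("top","t3")
E
```

```text
shift in current tool [0.53 4.47 4.79] in goal tool [0.55 4.46 4.79] turn [-0.015 -0.012  0.042] F [ 0.2  0.4 -0.1] open 0.0426 t 3.23 tcp jig [-171.1  -48.8  150.8]
```

View pics/w2.png

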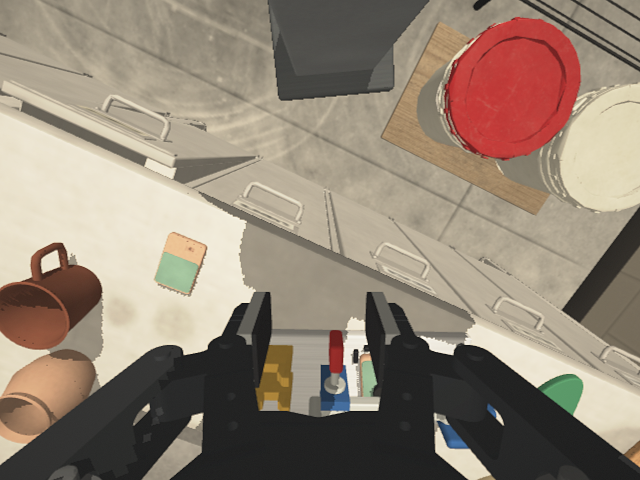

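```bash
python3 - <<'E'
import cv2
s=cv2.imread("pics/w2.png")
cv2.imwrite("pics/w2z.png",cv2.resize(s[315:415,245:385],None,fx=5.7,fy=5.7,interpolation=cv2.INTER_CUBIC))
E
```

```text
(no output)
```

View pics/w2z.png

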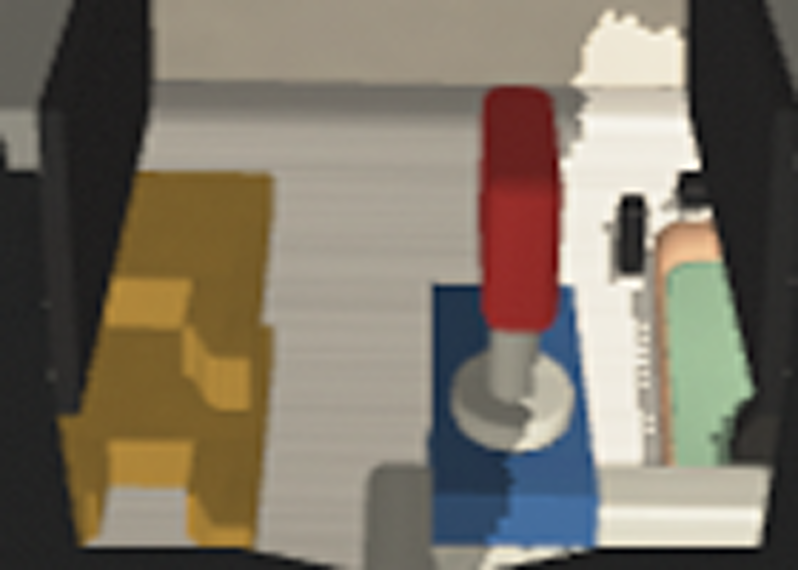

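```bash
python3 - <<'E'
from h import *
c=cam("w2");f=lambda x,y:(245+x/5.7,315+y/5.7)
F=[("tab front",(517,183),62,(-73.5,-35)),("tab rear",(519,330),62,(-45.5,-35)),("plate edge L",(155,118),14,(-55,None)),("plate edge R",(470,118),14,(-55,None)),
("earTL",(432,492),66,(-21,-48)),("earTR",(597,492),66,(-21,-22)),("earBL",(432,285),14,(-21,-48)),("earBR",(573,285),14,(-21,-22)),("earback L",(432,545),66,(-11,-48)),
("saddle front bot R",(273,175),14,(-44,None)),("floor F front",(150,280),45,(-44,-95)),("floor F back",(150,325),45,(-34,-95)),("floorF R",(190,300),45,(-39,-88)),("floorR L",(107,465),45,(-7,-102)),("floorR R",(190,465),45,(-7,-88)),("floorR front",(150,440),45,(-12,None)),("floorR back",(150,490),45,(-2,None)),
]
for n,u,z,e in F: print(n,tojig(plane(c,f(*u),z/1e3)).round(1),e)
E
```

```text
tab front [-73.9 -33.4  62. ] (-73.5, -35)
tab rear [-47.8 -32.6  62. ] (-45.5, -35)
plate edge L [-54.5 -94.5  14. ] (-55, None)
plate edge R [-54.7 -39.   14. ] (-55, None)
earTL [-20.8 -45.8  66. ] (-21, -48)
earTR [-21.  -20.1  66. ] (-21, -22)
earBL [-20.1 -45.4  14. ] (-21, -48)
earBR [-20.2 -19.8  14. ] (-21, -22)
earback L [-10.7 -45.7  66. ] (-11, -48)
saddle front bot R [-43.  -73.9  14. ] (-44, None)
floor F front [-43.9 -91.7  45. ] (-44, -95)
floor F back [-35.2 -92.   45. ] (-34, -95)
floorF R [-40.1 -85.3  45. ] (-39, -88)
floorR L [  -7.3 -100.3   45. ] (-7, -102)
floorR R [ -7.4 -86.3  45. ] (-7, -88)
floorR front [-12.4 -92.8  45. ] (-12, None)
floorR back [ -2.2 -93.2  45. ] (-2, None)
```

```bash
python3 - <<'E'
import re
s=open("h.py").read()
from h import *
n=jig([0.2,1.8,0]);s=s.replace("JO=np.array([0.5368,-0.0392,0])",f"JO=np.array([{n[0]:.4f},{n[1]:.4f},0])");open("h.py","w").write(s)
E
python3 - <<'E'
from h import *
goal(jig([-59.5,-35,31.5]))
E
```

```text
shift in current tool [0.58 4.44 4.83] in goal tool [0.61 4.44 4.83] turn [ 0.009 -0.003  0.065] F [-0.   0.1  0.1] open 0.0423 t 3.33 tcp jig [-170.5  -50.2  152.1]
```

Emit:
step_arm(
  increments="0.1 0.74 0 0 0 0.05;0.1 0.74 0 0 0 0;0.1 0.74 0 0 0 0;0.1 0.74 0 0 0 0;0.1 0.74 0 0 0 0;0.1 0.74 0 0 0 0;0 0 0.6 0 0 0;0 0 0.6 0 0 0;0 0 0.6 0 0 0;0 0 0 0 0 0;0 0 0 0 0 0;0 0 0 0 0 0",
  fingers=-0.3,
)

```text
t: 4.33
tool_pos: [0.4753, -0.0674, 0.1079]
tool_rot: [2.315, 2.122, 0.002]
contact_force: [-0.6, -1.0, 0.1]
opening: 0.0299
```

```bash
python3 - <<'E'
from h import *
goal(jig([-59.5,-35,31.5]))
shot("wrist","w3")
E
```

```text
shift in current tool [ 0.01 -0.03  3.06] in goal tool [ 0.01 -0.02  3.06] turn [0.019 0.003 0.015] F [-0.6 -1.   0.1] open 0.0299 t 4.33 tcp jig [-59.  -35.3 107.9]
```

View pics/w3.png

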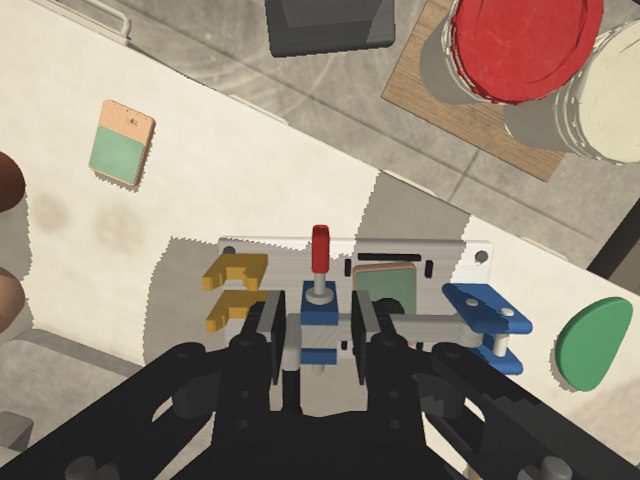

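```bash
python3 - <<'E'
from h import *
c=cam("w3");im=cv2.imread("pics/w3.png");h=cv2.cvtColor(im,cv2.COLOR_BGR2HSV)
m=((h[...,0]<8)|(h[...,0]>172))&(h[...,1]>150)&(h[...,2]>60);m[:215]=0;m[285:]=0;m[:,:300]=0;m[:,345:]=0
ys,xs=np.nonzero(m);print(xs.min(),xs.max(),ys.min(),ys.max())
for u in [(320,ys.min()),(320.5,ys.max()+1)]: print(tojig(plane(c,u,.062)))
o=ctrl.get_obs();print(proj(c,jig([-59.5,-35,62])))
# columns at top vs bottom for yaw
for r in (240,250,260,268): x=np.nonzero(m[r])[0];print(r,x.min(),x.max())
E
```

```text
312 328 225 272
[-80.18026578 -34.46103301  62.        ]
[-47.29296661 -33.99913872  62.        ]
[319.05075461 255.66597364]
240 312 328
250 312 328
260 312 328
268 312 328
```

Emit:
step_arm(
  increments="0 0 0.6 0 0 0;0 0 0.6 0 0 0;0.03 0 0.6 0 0 0;0 0 0.6 0 0 0;0 0 0.6 0 0 0;0 0 0.06 0 0 0;0 0 0 0 0 0;0 0 0 0 0 0",
)

```text
t: 5.05
tool_pos: [0.4755, -0.0675, 0.0315]
tool_rot: [2.316, 2.12, 0.002]
contact_force: [0.2, -0.6, 0.4]
opening: 0.0299
```

```bash
python3 - <<'E'
from h import *
goal(jig([-59.5,-35,31.5]))
E
```

```text
shift in current tool [ 0.02 -0.03 -0.  ] in goal tool [ 0.02 -0.03 -0.  ] turn [0.021 0.004 0.001] F [ 0.2 -0.6  0.4] open 0.0299 t 5.05 tcp jig [-58.8 -35.4  31.5]
```

Emit:
step_arm(
  increments="0 0 0 0 0 0;0 0 0 0 0 0;0 0 0 0 0 0;0 0 0 0 0 0;0 0 0 0 0 0;0 0 0 0 0 0",
  fingers=-1,
  newtons=50,
)

```text
t: 5.55
tool_pos: [0.4753, -0.0675, 0.0308]
tool_rot: [2.316, 2.12, 0.002]
contact_force: [0.7, 0.9, 2.5]
opening: 0.0099
```

```bash
python3 - <<'E'
from h import *
goal(jig([-59.5,-35,31.5]))
print(ctrl.get_obs()["wrist_torque"])
E
```

```text
shift in current tool [ 0.02 -0.02 -0.03] in goal tool [ 0.02 -0.02 -0.03] turn [0.021 0.003 0.   ] F [0.7 0.9 2.5] open 0.0099 t 5.55 tcp jig [-59.  -35.5  30.8]
[-0.05409509 -0.25890421 -0.07380111]
```

Emit:
step_arm(
  increments="0 -0.1 0 0 0 0;0 -0.2 0 0 0 0;0 -0.25 0 0 0 0;0 -0.25 0 0 0 0;0 -0.25 0 0 0 0;0 -0.25 0 0 0 0;0 0 0 0 0 0",
)

```text
t: 6.13
tool_pos: [0.4396, -0.064, 0.0292]
tool_rot: [-2.316, -2.119, 0.003]
contact_force: [-2.3, -0.4, 3.1]
opening: 0.01
```

```bash
python3 - <<'E'
from h import *
goal(jig([-129.5,-35,31.5]))
print(ctrl.get_obs()["wrist_torque"])
shot("wrist","w4")
E
```

```text
shift in current tool [ 0.   -1.39 -0.09] in goal tool [ 0.   -1.39 -0.09] turn [-0.035 -0.002 -0.   ] F [-2.3 -0.4  3.1] open 0.01 t 6.13 tcp jig [-94.8 -35.1  29.2]
[-0.02690011  0.28678955 -0.06112   ]
```

View pics/w4.png

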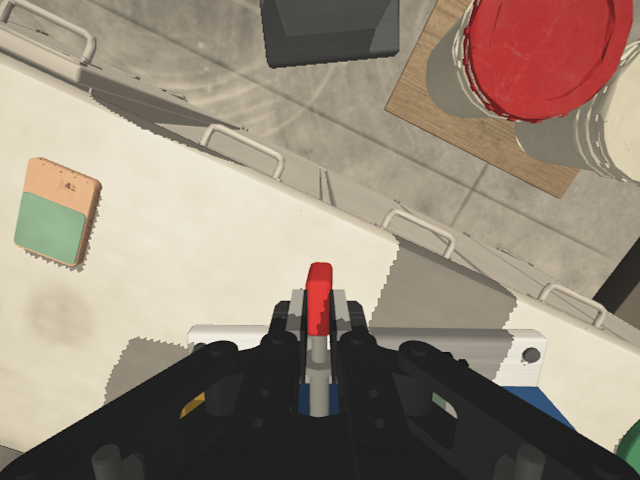

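Emit:
step_arm(
  increments="0 -0.25 -0.05 0 0 0;0 -0.25 -0.04 0 0 0;0 -0.25 0 0 0 0;0 -0.25 0 0 0 0;0 -0.25 0 0 0 0;0 -0.15 0 0 0 0;0 0 0 0 0 0;0 0 0 0 0 0",
)

```text
t: 6.85
tool_pos: [0.4069, -0.0612, 0.0321]
tool_rot: [-2.318, -2.121, -0.0]
contact_force: [0.2, 0.2, -0.4]
opening: 0.0099
```

```bash
python3 - <<'E'
from h import *
goal(jig([-129.5,-35,31.5]))
print(ctrl.get_obs()["wrist_torque"])
shot("wrist","w5");shot("scene","s5")
s=cv2.imread("pics/s5.png");cv2.imwrite("pics/s5z.png",cv2.resize(s[170:310,230:390],None,fx=4,fy=4,interpolation=cv2.INTER_CUBIC))
E
```

```text
shift in current tool [ 0.01 -0.07  0.03] in goal tool [ 0.01 -0.07  0.03] turn [-0.    -0.    -0.001] F [ 0.2  0.2 -0.4] open 0.0099 t 6.85 tcp jig [-127.7  -35.3   32.1]
[0.04165282 0.01834045 0.01099166]
```

View pics/w5.png

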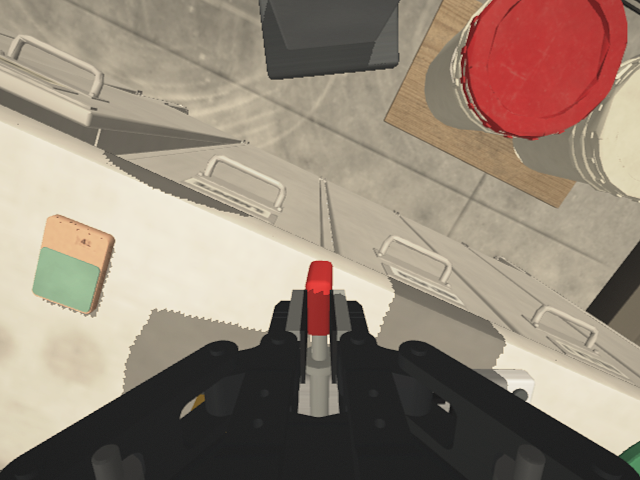

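View pics/s5z.png

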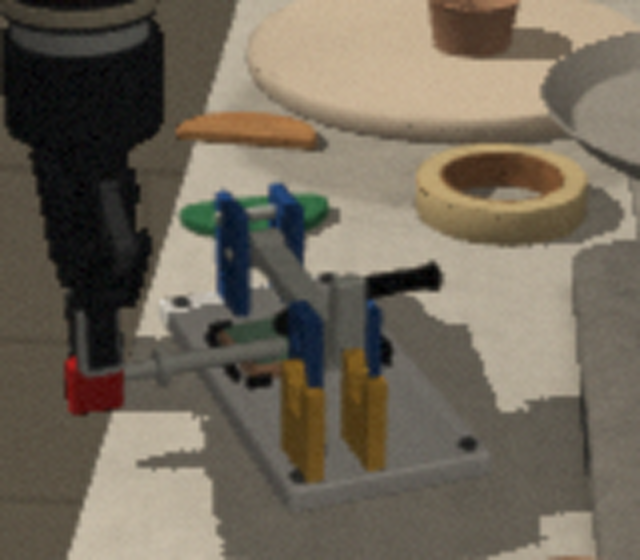

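```bash
python3 - <<'E'
from h import *
w=cam("w5");s=cam("s5")
g=np.array([-127.7,-35.3,32.1+19.2])
print("rear edge",tojig(plane(w,(319,335),.0633)).round(1),"expect",-127.7+14.)
for n,d in [("grip",0),("collar back",32),("shoulder",37),("tip",101)]:
    q=proj(s,jig(g+[d-.3,0,0]));print(n,q.round(1),((q-[230,170])*4).round(0), proj(w,jig(g+[d-.3,0,0])).round(1))
E
python3 - <<'E'
import cv2
a=cv2.imread("pics/w5.png");cv2.imwrite("pics/w5z.png",cv2.resize(a[250:430,250:390],None,fx=4,fy=4,interpolation=cv2.INTER_CUBIC))
E
```

```text
rear edge [-117.6  -35.1   63.3] expect -113.7
grip [253.1 264.5] [ 92. 378.] [318.6 301.9]
collar back [268.5 261.8] [154. 367.] [318.5 359.6]
shoulder [270.9 261.4] [164. 366.] [318.5 368. ]
tip [300.7 256.2] [283. 345.] [318.4 464.7]
```

View pics/w5z.png

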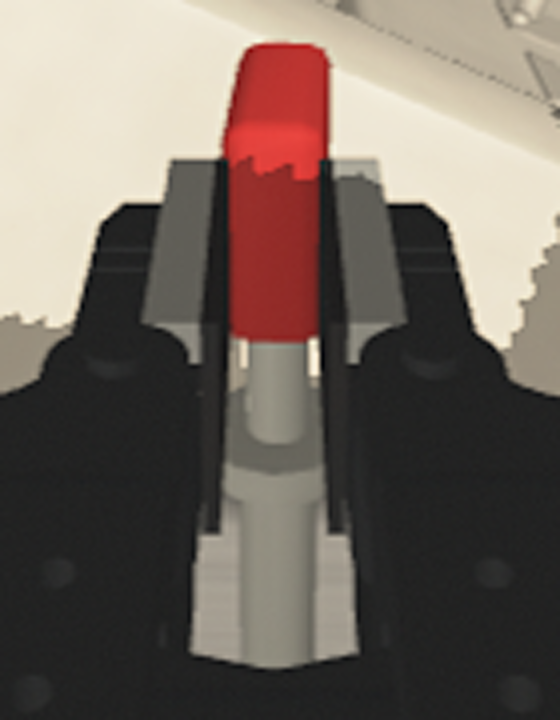

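Emit:
step_arm(
  increments="0 -0.2 0 0 0 0;0 0 -0.3 0 0 0;0 0 -0.3 0 0 0;0 0 -0.3 0 0 0;0 0 -0.3 0 0 0;-0.4 0 0 0 0 0;-0.4 0 0 0 0 0;-0.4 0 0 0 0 0;-0.4 0 0 0 0 0;-0.4 0 0 0 0 0;-0.4 0 0 0 0 0;0 0 0 0 0 0",
)

```text
t: 7.95
tool_pos: [0.3966, -0.1225, 0.0621]
tool_rot: [-2.32, -2.118, 0.001]
contact_force: [-0.3, 1.1, -0.5]
opening: 0.0096
```

Emit:
step_arm(
  increments="0 0.3 0 0 0 0;0 0.4 0 0 0 0;0 0.4 0 0 0 0;0 0.4 0 0 0 0;0 0.3 0 0 0 0;0 0.1 0 0 0 0;0 0 0 0 0 0;0 0 0 0 0 0",
)

```text
t: 8.62
tool_pos: [0.444, -0.1245, 0.062]
tool_rot: [-2.317, -2.121, 0.0]
contact_force: [-1.0, 0.2, -1.3]
opening: 0.0097
```

```bash
python3 - <<'E'
from h import *
goal(jig([-85.5,-95.3,31.5]))
shot("wrist","w6");shot("scene","s6")
s=cv2.imread("pics/s6.png");cv2.imwrite("pics/s6z.png",cv2.resize(s[170:310,230:390],None,fx=4,fy=4,interpolation=cv2.INTER_CUBIC))
E
```

```text
shift in current tool [-0.01 -0.02  1.22] in goal tool [-0.01 -0.02  1.22] turn [-0.007 -0.003  0.004] F [-1.   0.2 -1.3] open 0.0097 t 8.62 tcp jig [-85.1 -95.   62. ]
```

View pics/s6z.png

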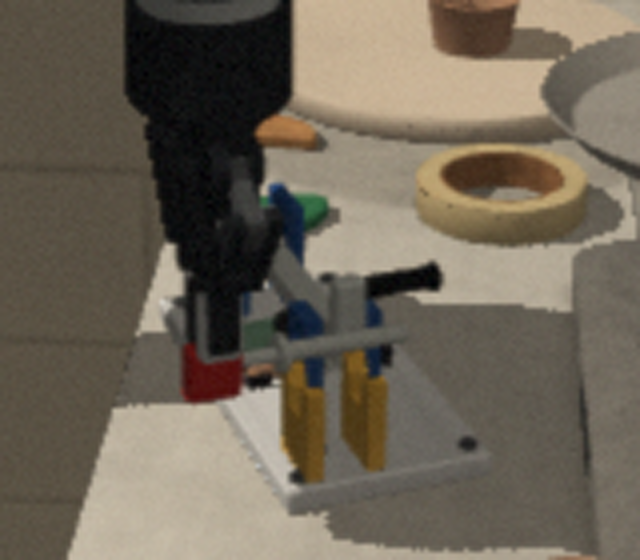

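View pics/w6.png

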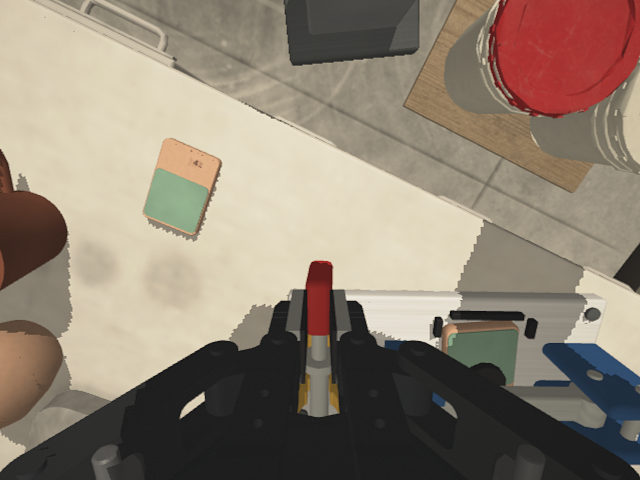

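```bash
python3 - <<'E'
from h import *
s=cam("s6");w=cam("w6")
for n,p in [("collar back c",(-53.6,-95,81)),("shoulder",(-48.6,-95,81)),("tip",(15.4,-95,81)),("saddle front R top",(-44,-74,64)),("saddle front bottom L",(-44,-116,14)),("sadd front floor",(-44,-95,45))]:
    print(n,((proj(s,jig(p))-[230,170])*4).round(0),proj(w,jig(p)).round(0))
a=cv2.imread("pics/w6.png");cv2.imwrite("pics/w6z.png",cv2.resize(a[300:430,260:380],None,fx=5,fy=5,interpolation=cv2.INTER_CUBIC))
a=cv2.imread("pics/s6.png");cv2.imwrite("pics/s6y.png",cv2.resize(a[235:295,270:340],None,fx=9,fy=9,interpolation=cv2.INTER_CUBIC))
E
```

```text
collar back c [274. 354.] [319. 359.]
shoulder [284. 352.] [319. 367.]
tip [406. 330.] [318. 464.]
saddle front R top [278. 362.] [356. 355.]
saddle front bottom L [308. 491.] [288. 311.]
sadd front floor [293. 415.] [318. 336.]
```

View pics/w6z.png

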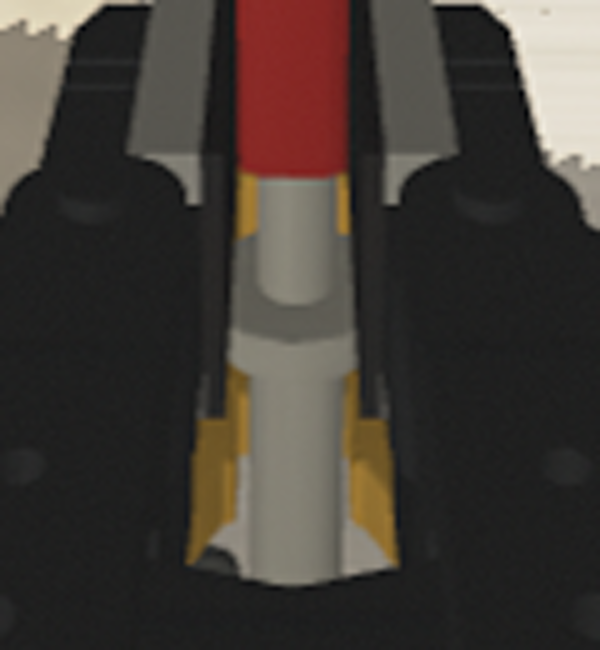

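View pics/s6y.png

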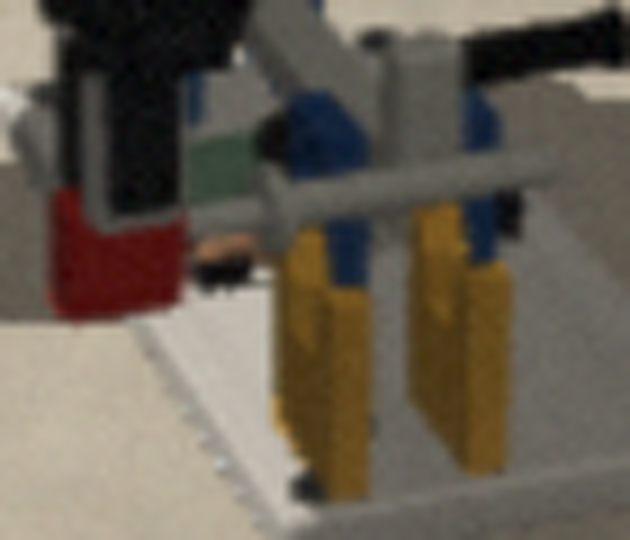

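Emit:
step_arm(
  increments="0 -0.08 0.1 0 0 0;0 0 0.2 0 0 0;0 0 0.2 0 0 0;0 0 0.2 0 0 0;0 0 0.2 0 0 0;0 0 0.15 0 0 0;0 0 0.08 0 0 0;0 0 0.05 0 0 0;0 0 0 0 0 0;0 0 0 0 0 0",
)

```text
t: 9.55
tool_pos: [0.4425, -0.1247, 0.033]
tool_rot: [2.317, 2.121, 0.0]
contact_force: [-1.4, 0.3, -0.9]
opening: 0.0096
```

```bash
python3 - <<'E'
from h import *
goal(jig([-87,-95.3,31.5]));print(ctrl.get_obs()["wrist_torque"])
shot("wrist","w7");shot("scene","s7")
a=cv2.imread("pics/s7.png");cv2.imwrite("pics/s7y.png",cv2.resize(a[235:295,270:340],None,fx=9,fy=9,interpolation=cv2.INTER_CUBIC))
E
```

```text
shift in current tool [ 0.   -0.02  0.06] in goal tool [ 0.   -0.02  0.06] turn [ 0.005  0.001 -0.   ] F [-1.4  0.3 -0.9] open 0.0096 t 9.55 tcp jig [-86.6 -95.4  33. ]
[ 0.02379804  0.12967281 -0.02350184]
```

View pics/s7y.png

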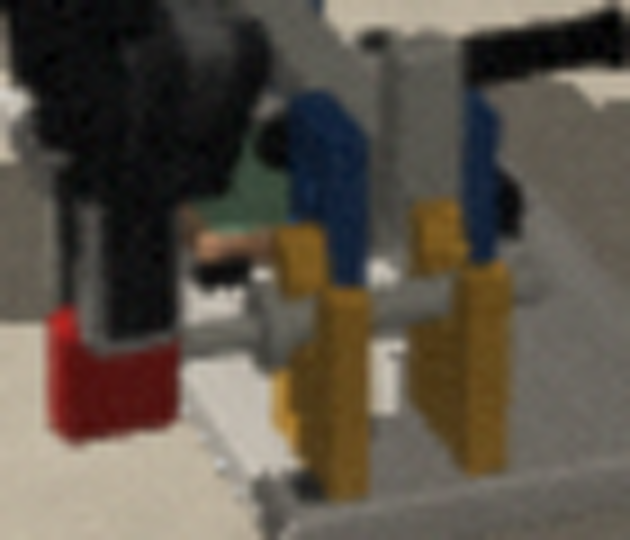

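Emit:
step_arm(
  increments="0 0 0.04 0 0 0;0 0 0.03 0 0 0;0 0 0.03 0 0 0;0 0 0 0 0 0;0 0 0 0 0 0",
)

```text
t: 10.07
tool_pos: [0.4423, -0.1248, 0.031]
tool_rot: [-2.317, -2.121, 0.001]
contact_force: [-5.3, 1.5, 6.9]
opening: 0.0096
```

```bash
python3 - <<'E'
from h import *
goal(jig([-87,-95.3,31.5]));print(ctrl.get_obs()["wrist_torque"])
E
```

```text
shift in current tool [ 0.01 -0.01 -0.02] in goal tool [ 0.01 -0.01 -0.02] turn [-0.004  0.003  0.001] F [-5.3  1.5  6.9] open 0.0096 t 10.07 tcp jig [-86.8 -95.5  31. ]
[0.12690017 0.55620787 0.04213932]
```

Emit:
step_arm(
  increments="0 0 -0.02 0 0 0;0 0 0 0 0 0;0 0 0 0 0 0;0 0 0 0 0 0",
)

```text
t: 10.4
tool_pos: [0.4424, -0.1248, 0.0314]
tool_rot: [2.317, 2.121, -0.0]
contact_force: [-3.6, -0.2, 5.3]
opening: 0.0098
```

Emit:
step_arm(
  increments="0 0 0 0 0 0;0 0 0 0 0 0;0 0 0 0 0 0;0 0 0 0 0 0;0 0 -0.4 0 0 0;0 0 -0.6 0 0 0;0 0 -0.6 0 0 0;0 0 -0.6 0 0 0;0 -0.6 -0.6 0 0 0;0 -0.6 0 0 0 0;0 -0.6 0 0 0 0;0 0 0 0 0 0",
  fingers=-0.3,
)

```text
t: 11.4
tool_pos: [0.3962, -0.1205, 0.1014]
tool_rot: [2.318, 2.12, 0.0]
contact_force: [0.4, -0.1, 0.9]
opening: 0.03
```

```bash
python3 - <<'E'
from h import *
goal(jig([29,-53,100]))
shot("wrist","w8");shot("scene","s8")
a=cv2.imread("pics/s8.png");cv2.imwrite("pics/s8y.png",cv2.resize(a[225:295,260:345],None,fx=9,fy=8,interpolation=cv2.INTER_CUBIC))
E
```

```text
shift in current tool [1.69 6.48 0.06] in goal tool [1.69 6.48 0.05] turn [ 0.005  0.005 -0.005] F [ 0.4 -0.1  0.9] open 0.03 t 11.4 tcp jig [-133.1  -95.3  101.4]
```

View pics/s8y.png

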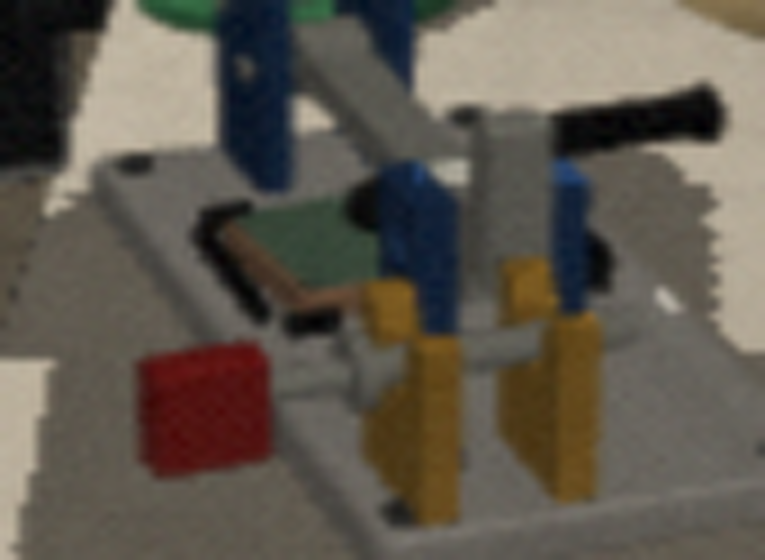

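View pics/w8.png

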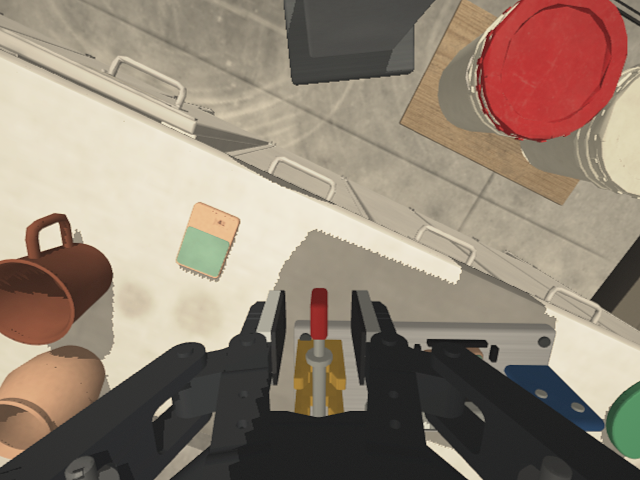

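```bash
python3 - <<'E'
from h import *
s=cam("s8");w=cam("w8");sc=lambda q:((q-[260,225])*[9,8]).round(0)
for n,p in [("tab centre",(-87,-95,47)),("collar back c",(-55,-95,50)),("shoulder",(-50,-95,50)),("tip",(14,-95,50)),("tab top rear",(-73,-95,62)),("tab front top",(-101,-95,62))]:
    print(n,sc(proj(s,jig(p))),proj(w,jig(p)).round(1))
a=cv2.imread("pics/w8.png");cv2.imwrite("pics/w8z.png",cv2.resize(a[280:420,260:380],None,fx=5,fy=5,interpolation=cv2.INTER_CUBIC))
h=cv2.cvtColor(cv2.imread("pics/s8.png"),cv2.COLOR_BGR2HSV)[225:295,260:345]
m=((h[...,0]<6)|(h[...,0]>174))&(h[...,1]>170)&(h[...,2]>70);ys,xs=np.nonzero(m);print("red centroid crop",xs.mean()*9,ys.mean()*8)
p,r=tri([(s,(260+xs.mean()+.5,225+ys.mean()+.5))]*1+[(w,(319,313))]);print(tojig(p),r)
E
```

```text
tab centre [200. 415.] [318.8 313.1]
collar back c [341. 381.] [318.8 354. ]
shoulder [363. 377.] [318.8 359.8]
tip [635. 332.] [318.7 428.5]
tab top rear [261. 350.] [318.8 342. ]
tab front top [136. 371.] [318.9 305.4]
red centroid crop 204.78770949720672 403.4860335195531
[-86.05778534 -94.86794188  47.91004834] [np.float64(0.0013372516873683942), np.float64(0.0013372516873684454)]
```

View pics/w8z.png

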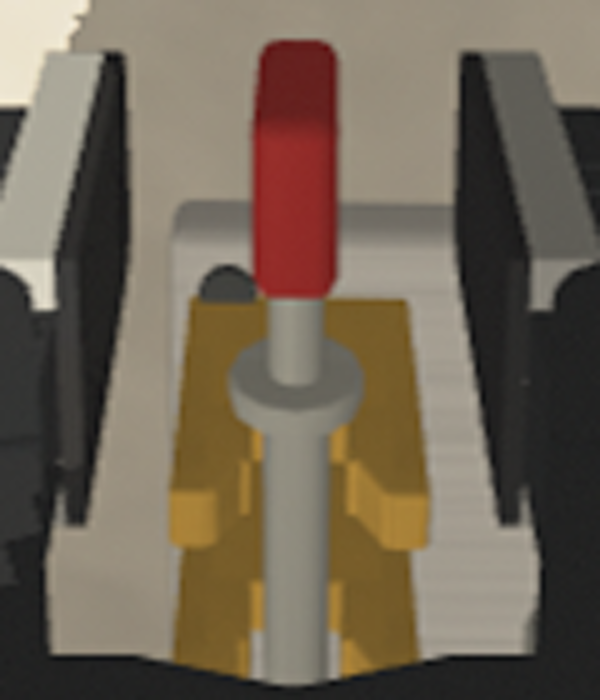

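```bash
python3 - <<'E'
from h import *
s=cam("s8");t=cam("t3")
for a,b in [((710,113),(512,108)),((558,132),(505,197)),((634,122),(508.5,152))]:
    p,r=tri([(s,(260+a[0]/9,225+a[1]/8)),(t,(240+b[0]/6,190+b[1]/6))]);print(tojig(p).round(1),np.array(r).round(4))
    print(tojig(plane(t,(240+b[0]/6,190+b[1]/6),.084)).round(1))
shot("top","t8");im=cv2.imread("pics/t8.png");cv2.imwrite("pics/t8z.png",cv2.resize(im[190:270,240:370],None,fx=6,fy=6,interpolation=cv2.INTER_CUBIC))
E
```

```text
[ 47.9 -53.7  85.6] [0.0014 0.0014]
[ 46.8 -53.2  84. ]
[ 11.8 -54.2  86.9] [0. 0.]
[ 12.4 -54.2  84. ]
[ 29.9 -53.9  86.4] [0.0006 0.0006]
[ 29.8 -53.7  84. ]
```

View pics/t8z.png

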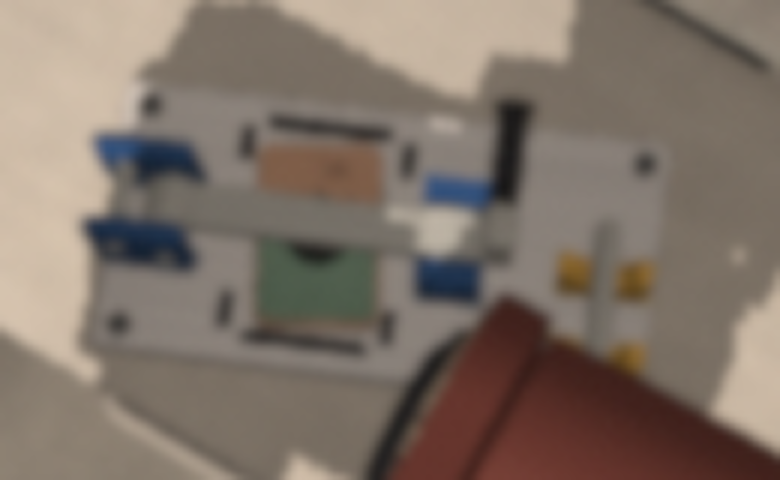

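Emit:
step_arm(
  increments="0 0 -0.6 0 0 0;0 0 -0.6 0 0 0;0.21 0.8 0 0 0 0;0.21 0.8 0 0 0 0;0.21 0.8 0 0 0 0;0.21 0.8 0 0 0 0;0.21 0.8 0 0 0 0;0.21 0.8 0 0 0 0;0.21 0.8 0 0 0 0;0.21 0.8 0 0 0 0;0 0.2 0 0 0 0;0 0 0 0 0 0",
  newtons=25,
)

```text
t: 12.55
tool_pos: [0.5667, -0.0933, 0.1303]
tool_rot: [-2.316, -2.122, 0.001]
contact_force: [-1.4, 0.6, -0.2]
opening: 0.03
```

```bash
python3 - <<'E'
from h import *
goal(jig([32,-53.2,68]))
shot("wrist","w9");shot("scene","s9")
a=cv2.imread("pics/s9.png");cv2.imwrite("pics/s9y.png",cv2.resize(a[60:300,200:520],None,fx=2.4,fy=2.4,interpolation=cv2.INTER_CUBIC))
a=cv2.imread("pics/w9.png");cv2.imwrite("pics/w9z.png",cv2.resize(a[260:440,240:400],None,fx=4,fy=3.3,interpolation=cv2.INTER_CUBIC))
E
```

```text
shift in current tool [-0.   -0.09  2.49] in goal tool [-0.   -0.09  2.49] turn [-0.008 -0.001  0.01 ] F [-1.4  0.6 -0.2] open 0.03 t 12.55 tcp jig [ 34.3 -53.1 130.3]
```

View pics/s9y.png

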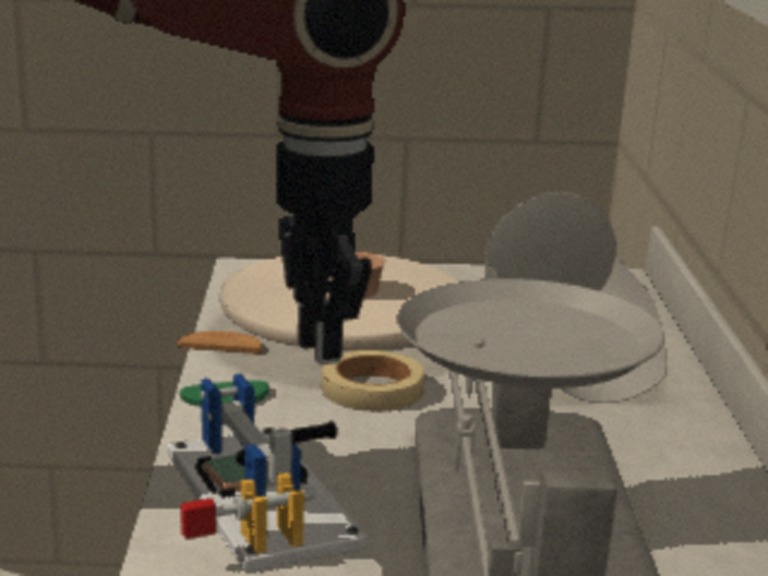

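View pics/w9.png

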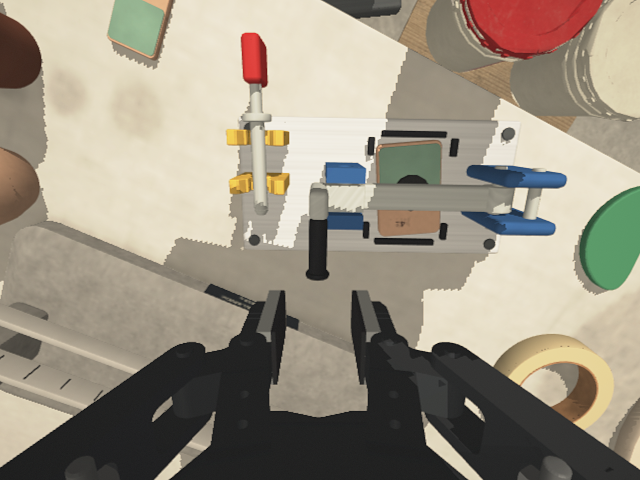

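```bash
python3 - <<'E'
from h import *
w=cam("w9")
for u in [(317,222),(317,250),(317,275)]: print(tojig(plane(w,u,.088)).round(1))
# pin check
for n,u,z in [("tip",(262,211),.050),("collar face",(257,121),.05),("tab rear",(256,84),.062)]: print(n,tojig(plane(w,u,z)).round(1))
print([proj(w,jig(p)).round(0) for p in [(-50,-95,50),(14,-95,50),(-44,-95,64)]])
# arc table
r=np.hypot(128,34);f0=np.arctan2(34,-128);th=np.linspace(0,2.0,25);y=r*np.cos(f0-th);z=r*np.sin(f0-th)
for i,(a,b) in enumerate(zip(np.diff(y)/25,-np.diff(z)/25)): print(i,round(a,2),round(b,2),end=" | ")
E
```

```text
[ 10.2 -54.1  88. ]
[ 28.6 -54.1  88. ]
[ 45.8 -54.   88. ]
tip [ 11.4 -94.4  50. ]
collar face [-50.7 -94.9  50. ]
tab rear [-72.1 -92.4  62. ]
[array([257., 122.]), array([261., 215.]), array([254., 131.])]
0 0.13 -0.42 | 1 0.17 -0.41 | 2 0.2 -0.39 | 3 0.23 -0.38 | 4 0.26 -0.36 | 5 0.29 -0.33 | 6 0.32 -0.31 | 7 0.34 -0.28 | 8 0.36 -0.25 | 9 0.38 -0.22 | 10 0.4 -0.19 | 11 0.41 -0.15 | 12 0.43 -0.12 | 13 0.43 -0.08 | 14 0.44 -0.05 | 15 0.44 -0.01 | 16 0.44 0.03 | 17 0.44 0.06 | 18 0.43 0.1 | 19 0.42 0.14 | 20 0.41 0.17 | 21 0.39 0.2 | 22 0.37 0.24 | 23 0.35 0.27 |
```

Emit:
step_arm(
  increments="-0.02 -0.09 0.5 0 0 0;0 0 0.5 0 0 0;0 0 0.5 0 0 0;0 0 0.5 0 0 0;0 0 0.3 0 0 0;0 0 0.19 0 0 0;0 0 0 0 0 0;0 0 0 0 0 0",
)

```text
t: 13.32
tool_pos: [0.5631, -0.0937, 0.0683]
tool_rot: [-2.317, -2.121, 0.0]
contact_force: [-1.0, -0.9, -0.6]
opening: 0.0298
```

Emit:
step_arm(
  increments="0 0 0 0 0 0;0 0 0 0 0 0;0 0 0 0 0 0;0 0 0 0 0 0;0 0 0 0 0 0;0 0 0 0 0 0",
  fingers=-1,
  newtons=25,
)

```text
t: 13.82
tool_pos: [0.5633, -0.0937, 0.0687]
tool_rot: [2.317, 2.121, 0.0]
contact_force: [0.0, 0.4, 0.0]
opening: -0.0003
```

```bash
python3 - <<'E'
from h import *
goal(jig([32,-53.2,68]));print(ctrl.get_obs()["wrist_torque"])
shot("wrist","w10")
E
```

```text
shift in current tool [0.02 0.04 0.03] in goal tool [0.02 0.04 0.03] turn [0.003 0.001 0.001] F [0.  0.4 0. ] open -0.0003 t 13.82 tcp jig [ 31.  -53.8  68.7]
[ 0.00264741  0.00725402 -0.00018327]
```

View pics/w10.png

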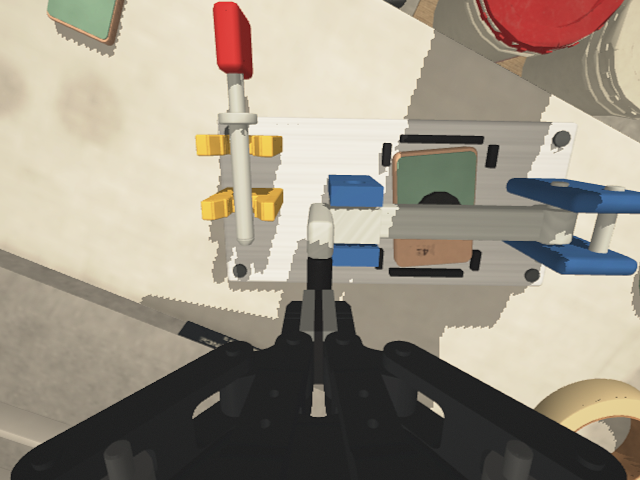

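```bash
python3 - <<'E'
from h import *
w=cam("w10")
for p in [(31,-53.8,68.7),(31,-53.8,87.7),(10,-54,84),(30,-54,84),(48,-54,84),(10,-54,90)]: print(p,proj(w,jig(p)).round(0))
shot("scene","s10");a=cv2.imread("pics/s10.png");cv2.imwrite("pics/s10y.png",cv2.resize(a[200:280,260:360],None,fx=8,fy=7,interpolation=cv2.INTER_CUBIC))
a=cv2.imread("pics/w10.png");cv2.imwrite("pics/w10z.png",cv2.resize(a[200:440,220:420],None,fx=3,fy=2.5,interpolation=cv2.INTER_CUBIC))
E
```

```text
(31, -53.8, 68.7) [319. 286.]
(31, -53.8, 87.7) [319. 302.]
(10, -54, 84) [318. 258.]
(30, -54, 84) [318. 297.]
(48, -54, 84) [318. 330.]
(10, -54, 90) [318. 263.]
```

View pics/s10y.png

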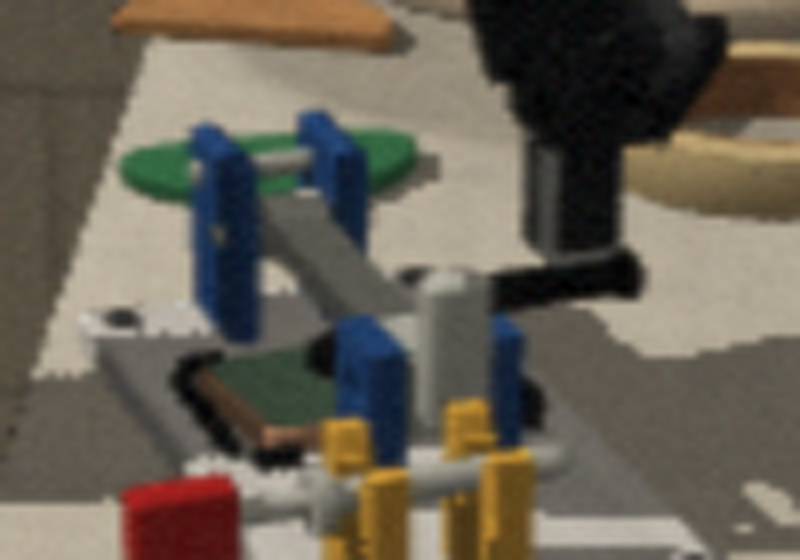

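View pics/w10z.png

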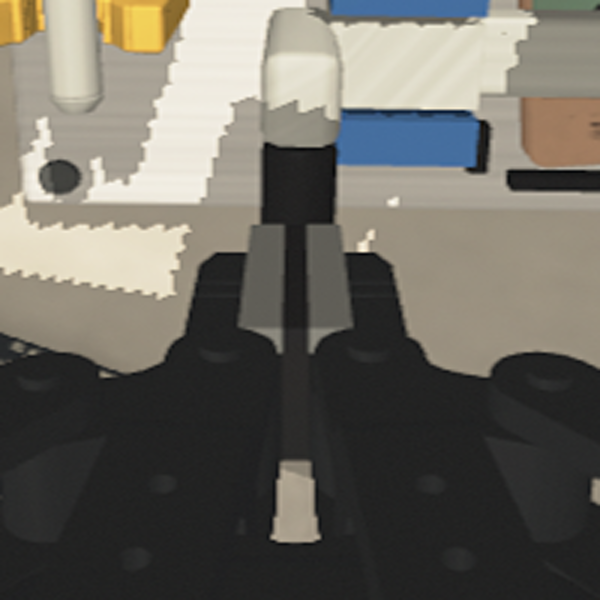

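```bash
python3 - <<'E'
from h import *
s=cam("s10")
sc=lambda p:((proj(s,jig(p))-[260,200])*[8,7]).round(0)
for n,p in [("tcp",(31,-53.8,68.7)),("gp",(31,-53.8,87.7)),("tcp L",(20,-53.8,68.7)),("tcpR",(42,-53.8,68.7)),("bar grip",(30,-53,84)),("cap",(48,-53,84)),("base",(12,-53,84)),("ear top",(-21,-48,66)),("cheek",(-20,75,77))]: print(n,p,sc(p))
o=ctrl.get_obs();print(o["q"].round(3),o["tool_pos"],o["tool_rot"])
for n in ["w9","w10"]: print(cam(n)[1], tojig(cam(n)[1]))
E
```

```text
tcp (31, -53.8, 68.7) [564. 336.]
gp (31, -53.8, 87.7) [565. 277.]
tcp L (20, -53.8, 68.7) [524. 342.]
tcpR (42, -53.8, 68.7) [603. 330.]
bar grip (30, -53, 84) [560. 288.]
cap (48, -53, 84) [625. 279.]
base (12, -53, 84) [495. 298.]
ear top (-21, -48, 66) [365. 364.]
cheek (-20, 75, 77) [211. 164.]
[-0.295  0.051  1.855 -0.     1.236 -1.777] [ 0.56319151 -0.0937538   0.06856311] [2.31759264e+00 2.12079094e+00 7.15088045e-05]
[ 0.49123484 -0.08687224  0.29772131] [-41.40735799 -53.34537525 297.72130945]
[ 0.48767219 -0.08719435  0.23604703] [-44.92753115 -53.98145633 236.04702622]
```

Emit:
step_arm(
  increments="0 0 -0.2 0 0 0;0 0 0 0 0 0;0 0 0 0 0 0;0 0 0 0 0 0;0 0 0.3 0 0 0;0 0.02 0.3 0 0 0;0 0 0.3 0 0 0;0 0 0 0 0 0;0 0 0 0 0 0",
  fingers=-0.3,
)

```text
t: 14.67
tool_pos: [0.5627, -0.0935, 0.0495]
tool_rot: [-2.316, -2.119, 0.002]
contact_force: [-0.1, -0.2, 0.4]
opening: 0.0298
```

```bash
python3 - <<'E'
from h import *
goal(jig([32,-53.5,50]))
shot("scene","s11");a=cv2.imread("pics/s11.png");cv2.imwrite("pics/s11y.png",cv2.resize(a[200:280,260:360],None,fx=8,fy=7,interpolation=cv2.INTER_CUBIC))
E
```

```text
shift in current tool [ 0.    0.07 -0.02] in goal tool [ 0.    0.07 -0.02] turn [-0.026 -0.005  0.   ] F [-0.1 -0.2  0.4] open 0.0298 t 14.67 tcp jig [ 30.4 -53.6  49.5]
```

View pics/s11y.png

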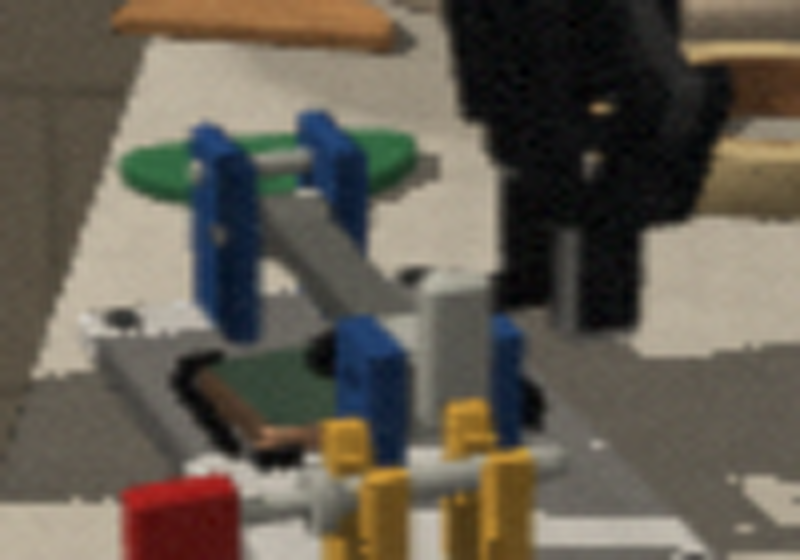

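Emit:
step_arm(
  increments="0 0.05 0 0 0 0;0 0 0 0 0 0;0 0 0 0 0 0;0 0 0 0 0 0;0 0 0 0 0 0;0 0 0 0 0 0",
  fingers=-1,
  newtons=25,
)

```text
t: 15.22
tool_pos: [0.5654, -0.0937, 0.0514]
tool_rot: [2.317, 2.12, 0.002]
contact_force: [0.9, 1.8, 0.6]
opening: 0.0108
```

Emit:
step_arm(
  increments="0.13 0 -0.42 0 0 0;0.17 0 -0.41 0 0 0;0.2 0 -0.39 0 0 0;0.23 0 -0.38 0 0 0;0.26 0 -0.36 0 0 0;0 0 0 0 0 0",
)

```text
t: 15.72
tool_pos: [0.568, -0.0691, 0.1027]
tool_rot: [2.314, 2.12, 0.001]
contact_force: [1.5, -3.9, -0.5]
opening: 0.0106
```

```bash
python3 - <<'E'
from h import *
goal(jig([32,-53.5,50]));print(ctrl.get_obs()["wrist_torque"])
shot("scene","s12");a=cv2.imread("pics/s12.png");cv2.imwrite("pics/s12y.png",cv2.resize(a[180:290,250:370],None,fx=6,fy=5,interpolation=cv2.INTER_CUBIC))
E
```

```text
shift in current tool [-0.98 -0.07  2.11] in goal tool [-0.99 -0.06  2.11] turn [0.025 0.015 0.011] F [ 1.5 -3.9 -0.5] open 0.0106 t 15.72 tcp jig [ 33.5 -28.8 102.7]
[-0.67811918 -0.3068911  -0.10508929]
```

View pics/s12y.png

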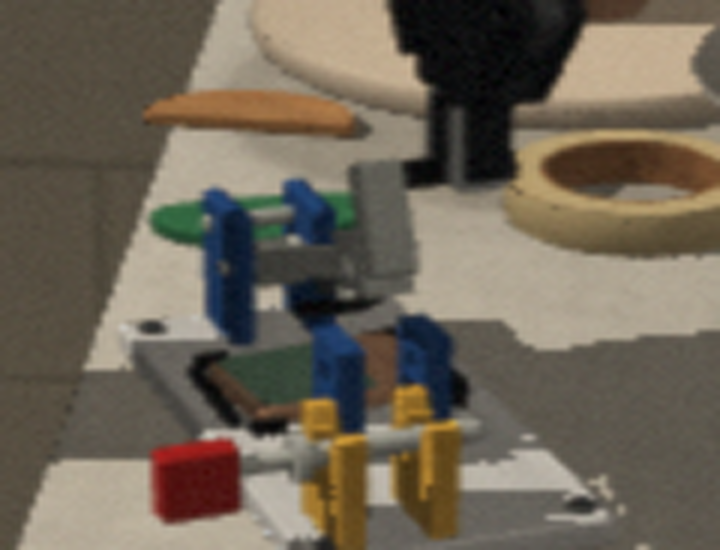

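Emit:
step_arm(
  increments="0.29 0 -0.33 0 0 0;0.32 0 -0.31 0 0 0;0.34 0 -0.28 0 0 0;0.36 0 -0.25 0 0 0;0.38 0 -0.22 0 0 0;0.4 0 -0.19 0 0 0;0.41 0 -0.15 0 0 0;0.43 0 -0.12 0 0 0;0 0 0 0 0 0",
)

```text
t: 16.52
tool_pos: [0.5758, 0.0037, 0.1492]
tool_rot: [2.313, 2.118, 0.005]
contact_force: [3.2, -4.5, 7.3]
opening: 0.0106
```

```bash
python3 - <<'E'
from h import *
o=ctrl.get_obs();p=tojig(o["tool_pos"])+[0,0,34];print(p,"theta",np.arctan2(34,-128)-np.arctan2(p[2]-50,p[1]-75),"r",np.hypot(p[2]-50,p[1]-75))
goal(jig([32,-53.5,50]))
E
```

```text
[ 34.8004439   44.39827682 183.18988531] theta 1.0853261553340279 r 136.66020273463045
shift in current tool [-3.91 -0.14  3.97] in goal tool [-3.92 -0.11  3.97] turn [0.061 0.014 0.009] F [ 3.2 -4.5  7.3] open 0.0106 t 16.52 tcp jig [ 34.8  44.4 149.2]
```

Emit:
step_arm(
  increments="0.43 -0.02 -0.08 0 0 0;0.44 -0.02 -0.05 0 0 0;0.44 -0.02 -0.01 0 0 0;0.44 -0.02 0.03 0 0 0;0.44 0 0.06 0 0 0;0.43 0 0.1 0 0 0;0 0 0 0 0 0",
)

```text
t: 17.1
tool_pos: [0.5803, 0.0702, 0.1466]
tool_rot: [2.313, 2.119, 0.01]
contact_force: [9.8, -0.5, 4.4]
opening: 0.0106
```

```bash
python3 - <<'E'
from h import *
o=ctrl.get_obs();p=tojig(o["tool_pos"])+[0,0,34];print(p,"theta",np.arctan2(34,-128)-np.arctan2(p[2]-50,p[1]-75),"r",np.hypot(p[2]-50,p[1]-75))
goal(jig([32,-53.5,50]))
shot("scene","s13");a=cv2.imread("pics/s13.png");cv2.imwrite("pics/s13y.png",cv2.resize(a[140:290,250:400],None,fx=5,fy=4,interpolation=cv2.INTER_CUBIC))
E
```

```text
[ 33.42703361 110.99163508 180.6365711 ] theta 1.5800066577018415 r 135.50391693201928
shift in current tool [-6.58 -0.09  3.86] in goal tool [-6.58 -0.06  3.87] turn [ 0.076 -0.014  0.011] F [ 9.8 -0.5  4.4] open 0.0106 t 17.1 tcp jig [ 33.4 111.  146.6]
```

View pics/s13y.png

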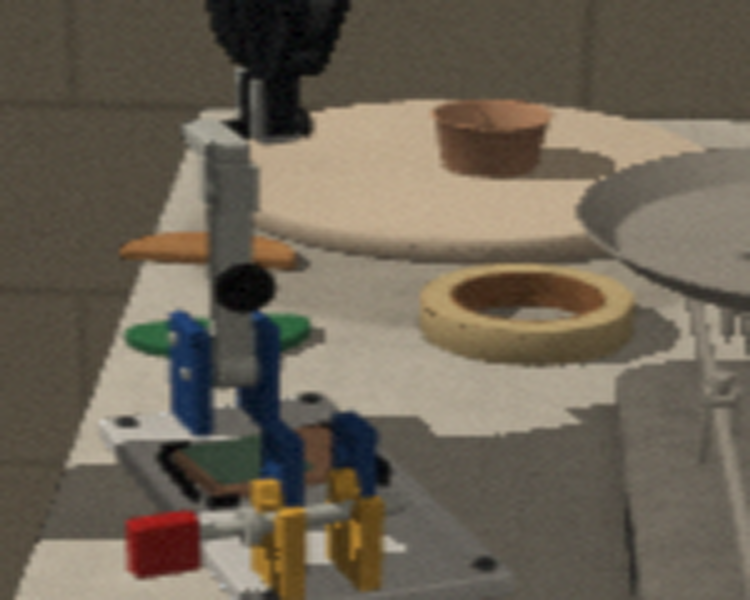

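Emit:
step_arm(
  increments="0.42 0.03 0.14 0 0 0;0.41 0.02 0.17 0 0 0;0.39 0 0.2 0 0 0;0.37 0 0.24 0 0 0;0.33 0 0.25 0 0 0;0 0 0 0 0 0;0 0 0 0 0 0",
)

```text
t: 17.73
tool_pos: [0.5846, 0.1177, 0.1201]
tool_rot: [2.316, 2.12, 0.006]
contact_force: [9.1, -0.0, 0.2]
opening: 0.0106
```

```bash
python3 - <<'E'
from h import *
o=ctrl.get_obs();p=tojig(o["tool_pos"])+[0,0,34];print(p,"theta",np.arctan2(34,-128)-np.arctan2(p[2]-50,p[1]-75),"r",np.hypot(p[2]-50,p[1]-75))
goal(jig([32,-53.5,50]));print(o["wrist_torque"])
E
```

```text
[ 33.53203469 158.6856341  154.14008102] theta 1.9880911206223675 r 133.59806072413735
shift in current tool [-8.49 -0.08  2.79] in goal tool [-8.49 -0.06  2.81] turn [ 0.042 -0.014  0.003] F [ 9.1 -0.   0.2] open 0.0106 t 17.73 tcp jig [ 33.5 158.7 120.1]
[ 0.13445079 -1.39077782 -0.16616975]
```

Emit:
step_arm(
  increments="0 0 0 0 0 0;0 0 0 0 0 0;0 0 0 0 0 0;0 0 0 0 0 0;0 0 -0.3 0 0 0;0 0 -0.5 0 0 0;0 0 -0.5 0 0 0;0 0 -0.5 0 0 0;0 -0.5 -0.5 0 0 0;0 -0.8 -0.3 0 0 0;0 -0.8 0 0 0 0;0 -0.8 0 0 0 0",
  fingers=-0.3,
)

```text
t: 18.73
tool_pos: [0.5111, 0.1234, 0.188]
tool_rot: [2.316, 2.119, 0.005]
contact_force: [-0.7, 0.1, 0.2]
opening: 0.03
```

Emit:
step_arm(
  increments="0 -0.8 0 0 0 0;0 -0.8 0 0 0 0;0 -0.8 0 0 0 0;0 -0.5 0 0 0 0;0 0 0 0 0 0;0 0 0 0 0 0",
)

```text
t: 19.23
tool_pos: [0.439, 0.1298, 0.1868]
tool_rot: [2.316, 2.12, 0.004]
contact_force: [0.2, 0.4, 0.5]
opening: 0.03
```

```bash
python3 - <<'E'
from h import *
goal(jig([32,-53.5,50]))
shot("scene","s14");a=cv2.imread("pics/s14.png");cv2.imwrite("pics/s14y.png",cv2.resize(a[140:290,250:400],None,fx=5,fy=4,interpolation=cv2.INTER_CUBIC))
shot("wrist","w14");shot("top","t14")
h=cam("s14");p=jig([30,75+132.4*np.cos(np.arctan2(34,-128)-2),50+132.4*np.sin(np.arctan2(34,-128)-2)]);print((proj(h,p)-[250,140])*[5,4])
p=jig([30,75+132.4*np.cos(np.arctan2(34,-128)-1.85),50+132.4*np.sin(np.arctan2(34,-128)-1.85)]);print((proj(h,p)-[250,140])*[5,4])
im=cv2.imread("pics/t14.png");cv2.imwrite("pics/t14z.png",cv2.resize(im[170:290,220:420],None,fx=4,fy=4,interpolation=cv2.INTER_CUBIC))
E
```

```text
shift in current tool [-8.46  5.76  5.48] in goal tool [-8.45  5.78  5.47] turn [ 0.033 -0.006  0.003] F [0.2 0.4 0.5] open 0.03 t 19.23 tcp jig [-112.6  157.9  186.8]
[223.19193877 146.05818822]
[235.07593081 135.99264297]
```

View pics/s14y.png

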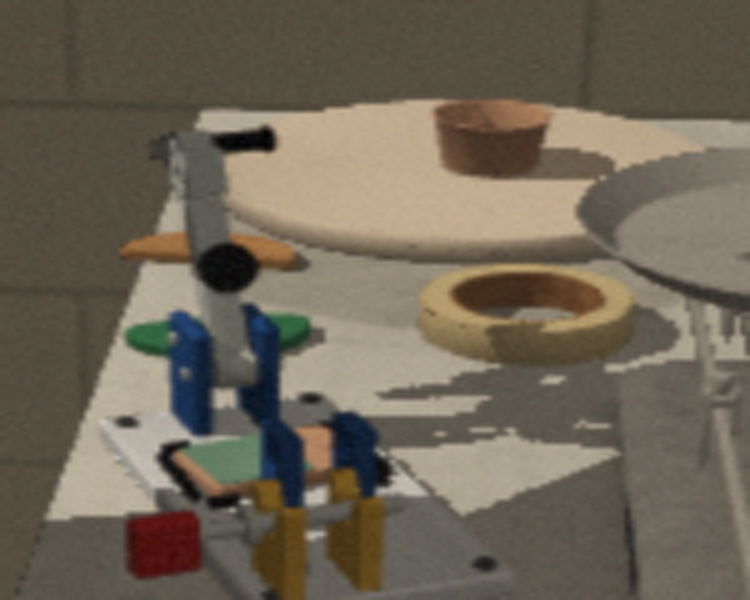

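View pics/t14z.png

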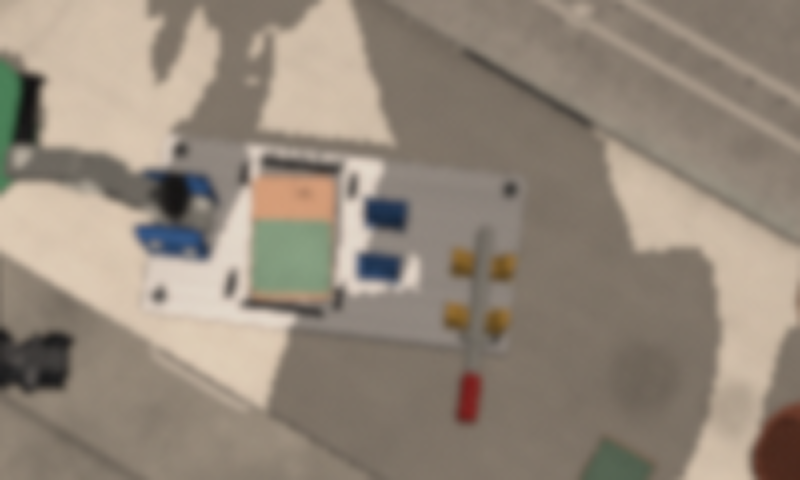

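View pics/w14.png

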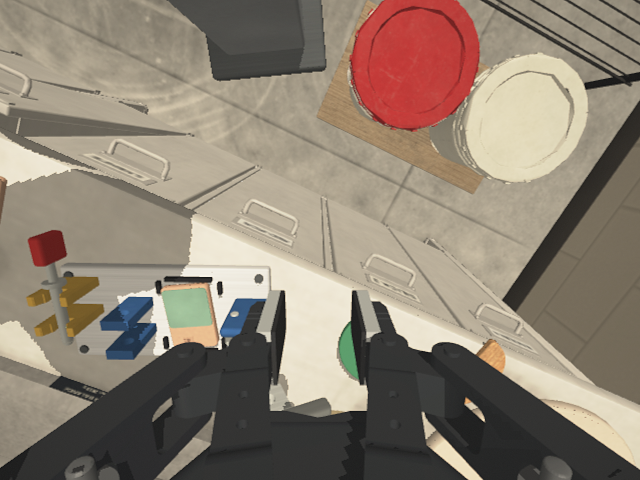

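```bash
python3 - <<'E'
from h import *
s=cam("s14");t=cam("t14")
for x in (12,30,50):
  for th in (1.85,2.0,2.05):
    f=np.arctan2(34,-128)-th;p=jig([x,75+132.4*np.cos(f),50+132.4*np.sin(f)]);print(x,th,((proj(s,p)-[250,140])*[5,4]).round(0),((proj(t,p)-[220,170])*4).round(0))
p,r=tri([(s,(250+270/5,140+139/4)),(t,(220+33/4,170+80/4))]);print(tojig(p),r)
p,r=tri([(s,(250+218/5,140+144/4)),(t,(220+25/4,170+137/4))]);print(tojig(p),r)
shot("scene","s15");print(np.abs(cv2.imread("pics/s15.png").astype(int)-cv2.imread("pics/s14.png"))[150:300,260:400].mean())
E
```

```text
12 1.85 [198. 140.] [ 47. 147.]
12 2.0 [186. 150.] [ 21. 148.]
12 2.05 [183. 154.] [ 13. 149.]
30 1.85 [235. 136.] [ 52. 114.]
30 2.0 [223. 146.] [ 25. 115.]
30 2.05 [220. 150.] [ 18. 116.]
50 1.85 [276. 132.] [57. 77.]
50 2.0 [264. 142.] [30. 79.]
50 2.05 [260. 146.] [22. 80.]
[ 50.5828473  156.72706452 154.60616191] [np.float64(0.0015091423492512872), np.float64(0.0015091423492511974)]
[ 21.85483866 156.0642071  154.84529581] [np.float64(0.004298393618906673), np.float64(0.004298393618906483)]
2.173920634920635
```

Emit:
step_arm(
  increments="0 0 0 0 0 0;0 0 0 0 0 0;0 0 0 0 0 0;0 0 0 0 0 0",
)

```text
t: 19.77
tool_pos: [0.4385, 0.1296, 0.1848]
tool_rot: [-2.318, -2.121, 0.001]
contact_force: [-0.1, -0.3, -0.7]
opening: 0.03
```

```bash
python3 - <<'E'
from h import *
print(ctrl.get_obs()["contact_force"],ctrl.finish_job())
E
```

```text
the job is handed in; nothing more can be done
[-0.07996285 -0.2533733  -0.7040247 ] None
```

The clamp is open and I've handed the job in at about 20 s. I drew the pin out, laid it in the yellow notch, then swung the bar by its handle over onto its stop and backed the arm clear.

**Last checks**
- **Pin:** the collar face is about 6 mm in front of the notch's front face and within 1 mm sideways. The shank lies on the slot floor, measured before I swung the bar; later pictures show it unmoved.
- **Bar:** it stood at about 1.97 rad by two-view measurement and stayed there alone after I let go.
- **Tile and bystanders:** the tile looks unmoved in its bed. The arm never went near the vase, cup or kidney, but I did not re-measure their positions at the end.
- **Robot:** it touches nothing, with contact force below 1 N.

**What failed or disagreed**
- My first grasp of the bar handle closed on nothing. The visible fingertips stood about 20 mm higher than I expected from the reported tool position. I saw this in the scene picture, lowered the tool and gripped again.
- The first top-view estimate of the clamp was about 2 mm off in y compared with the wrist camera, so I used mostly the wrist value.
- One of the last two measurements on the handle fitted poorly (4 mm between rays). I relied on the other, which fitted to 1.5 mm; both gave the handle in the same place to within 1 mm in y and height.

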